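Reload the bench kiln and start it

ROBOT

A 6-joint arm with a two-finger parallel gripper is mounted at the origin on the work surface. World frame = base frame: x ahead of the robot, y to its left, z up, the work surface at z = 0. Lengths are in m, angles in rad, forces in N, time in s.
With the tool pointing down it reaches from about 0.375 to 0.9 m from the base axis. Payload 3.1 kg.
Tool frame: the origin (TCP) lies between the finger pads; the fingertips stand 25 mm ahead of it and the grasp point (between the pads) lies 6 mm ahead of it; y points along the fingers, z is the direction in which the jaws open and shut, and the axes are right-handed (so a half turn about y gives the same grasp; the last joint's range is limited). The gripper opens to 85 mm and grips with 20 to 120 N. Pads are 22 mm wide; open, the fingers measure 114 mm over their backs; the gripper's body (76 mm by 85 mm) begins 54 mm behind the grasp point. The pads swing forward as they close: fully open they stand 13 mm farther back than shut.
Start: joints at [0.935, 0.527, 1.433, -0, 1.181, -0.178], TCP at [0.276, 0.561, 0.256] pointing down, gripper open.
Joint ranges: [-3.08, 3.08], [-0.75, 2.2], [0.22, 2.44], [-1.43, 4.57], [0, 2.65], [-2.85, 2.85]. Speed limits (rad/s): [2.79, 2.79, 3.14, 3.14, 3.14, 3.14].

INTERFACE

Orientations are given as a rotation vector (axis times angle).
In Python, from rig import manip, set_gripper, kin, eyes, status gives the robot as it stands. Calls block until the motion is done:
- manip.reach(position, orientation): joint-space move of the TCP to a pose.
- manip.movel(position, ori=None, vel=0.15): straight line of the TCP; ori=None keeps the orientation; vel is the mean speed in m/s.
- manip.goto_joints(angles): joint-space move.
- set_gripper(opening, grasp_force=None): opening from 0.0 (shut) to 1.0 (fully open); grasp_force is the grip in N (None keeps the last); returns when the fingers have stopped.
- manip.dwell(seconds).
- kin.ik(position, orientation): joint angles nearest the present ones, or None.
- eyes.grab_frame(name): name is "scene" or "side" or "wrist"; returns a dict with "color" (384x512x3 uint8, red, green, blue), "intrinsics" (3x3 intrinsics, pixels), "D" ([k1, k2, p1, p2, k3] as OpenCV has them; the pictures are not rectified), "cam_to_world" (4x4, takes a point from camera to world coordinates); the wrist camera has in their place "mount" (4x4, takes a point from camera to tool coordinates, whose origin is the TCP and whose axes are the tool frame's). Camera axes: x right, y up, looking along -z (the intrinsics and any distortion apply to the point x, -y, -z); pixel columns grow to the right and rows downward; lengths in m; the calibration is good to about 2 mm. A picture is of the moment at which its call begins: read the wrist's pose just before it. There is no depth.
A pose or a line that the arm cannot do raises manip.Unreachable and nothing moves.
- manip.close_job(): hands the job in, once; it reports no verdict.
Readings, each from a call of its own:
- status.get_t(): time.
- status.get_joint_positions(): joint angles.
- status.get_qd(): joint speeds.
- status.get_tau(): joint torques, N m.
- status.get_tcp_pos(): TCP position.
- status.get_eef_rot(): TCP orientation.
- status.get_wrist_force(): force on the tool from outside, world axes, zero at the start.
- status.get_torque(): the same for the moment, N m.
- status.get_gripper_width(): opening from 0.0 (shut) to 1.0 (fully open).
Only numpy, scipy, OpenCV 4.12 (cv2) and the standard library are available. Lean on these libraries where they do the work, as an engineer would, in place of code of your own. Each camera call takes 0.05 s, during which the arm holds its last target. There are 200 camera calls.

TASK

First lift the finished paperweight out of the open kiln drawer and stand it upright in the middle of the ribbed cooling tray. Then lay all the glass blanks flat in one neat stack on the middle of the round plate in the drawer, push the drawer home until it clicks in at its detent with the stack still centred, and lastly throw the lever on top of the kiln all the way over to its back to start it. Leave everything else on the bench where it stands.

Things in the scene. Friction and masses are not known exactly. Their poses are not given: they have to be found in the camera images.
- kiln_front (a point): Middle of the foot of the front face of the grey box-shaped bench kiln, on the table at the left: 300 mm deep, 280 mm wide, 190 mm high; fixed. Its x axis points level straight into the kiln, from front to back; z up. The drawer comes out of the front, along -x.
- drawer (a joint): How far the kiln's drawer is out, m: 0 = fully home, 0.19 to 0.205 at the start (limit 0.21). Friction about 1.5 N; a spring-ball detent resists (6 to 8 N) from 16 to 7 mm out, then draws it home and holds it. An open tray 210 mm square (inside 194 mm wide), its side and rear walls rising 14 mm above the plate's top, behind a steel front panel 262 mm wide, 15 mm thick, its top 126 mm above the table.
- drawer_handle (a point): Middle of the wooden bar handle on the drawer's front panel, 103 mm above the table: a level round bar 12 mm thick and 100 mm long, parallel to the panel, its axis 30 mm in front of the panel's face. Axes as kiln_front.
- plate_top (a point): Centre of the top face of the round dark grey plate (160 mm across, 10 mm thick) fixed on the drawer's floor; its top is 43 mm above the table; it lies 150 mm behind the handle and moves with the drawer. Axes as kiln_front.
- power (a joint): The kiln's power lever on top of the kiln, rad: about 0 to 0.1 = off, leaning to the kiln's front; 1.0 = on, leaning to its back (end stop). It pivots 212 mm above the table, 60 mm behind the plane of its front face; it turns lightly and stays where it is left.
- power_tip (a point): Centre of the 26 mm black ball at the end of the lever, 70 mm from the pivot; 273 mm above the table when off or on, 282 mm upright.
- weight_mid (a point): Centre of the finished paperweight, 25 mm above its base: an upright amber glass cylinder, 60 mm across and 50 mm tall, straight-sided for the lower 36 mm, its top edge bevelled; loose, about 0.3 kg; starts near the middle of the plate in the drawer. z up along its axis.
- tray_top (a point): Centre of the top face of the ribbed steel cooling tray, a fixed flat plate 170 by 150 mm (its x by y) with no rim, top 8 mm above the table, at the right.
- blank0_center (a point): Centre of a glass blank: a flat round disc of green glass, 66 mm across and 14 mm thick, 0.12 kg, lying on the table (all alike). 3 to 5 of the five are present. z is its axis.
- blank1_center (a point): Centre of a glass blank: a flat round disc of green glass, 66 mm across and 14 mm thick, 0.12 kg, lying on the table (all alike). 3 to 5 of the five are present. z is its axis.
- blank2_center (a point): Centre of a glass blank: a flat round disc of green glass, 66 mm across and 14 mm thick, 0.12 kg, lying on the table (all alike). 3 to 5 of the five are present. z is its axis.
- blank3_center (a point): Centre of a glass blank: a flat round disc of green glass, 66 mm across and 14 mm thick, 0.12 kg, lying on the table (all alike). 3 to 5 of the five are present. z is its axis.
- blank4_center (a point): Centre of a glass blank: a flat round disc of green glass, 66 mm across and 14 mm thick, 0.12 kg, lying on the table (all alike). 3 to 5 of the five are present. z is its axis.
- frit_mid (a point): Centre of a bystander: a squat glass jar with a metal lid, 56 mm across and 62 mm tall, standing among the blanks. Leave it where it is.
- mug: Bystander: white mug, 80 mm across, 95 mm tall, near the robot at the right; origin under its centre.
- marver: Bystander: dark graphite block 40 by 90 by 20 mm on the table by the tray; origin under its centre.
Not all that is in view belongs to the job. What is shaped like the part that bears blank2_center but grey or yellow is not meant. What is shaped like the part that bears blank4_center but black or pink is not meant.

How it is judged:
By the outcome, as a careful person would: the job done as asked, in the order asked, and still so for the second after the job is handed in, with the robot touching nothing.
Of blank0, blank1, blank2, blank3, blank4 only 3 to 5 are there at a start; the rules pass over those that are not, and their reading is None.
At some moment in a run one of weight may be knocked a few centimetres aside while the robot is not near it.
Once in a run the grip may slacken for a moment while it holds something.
It also fails if it takes over 210 s, if anything falls off the work surface, if the arm or the gripper's body presses on something with over 40 N, if the wrist force passes 120 N, or if a joint passes its speed limit or range.

## Working session

There is one attempt and no reset: what is moved stays moved. The work goes in short steps, each a Python script; the robot and the scene stay as the last script left them, time stands still between calls to the robot, and variables do not carry over. Pictures are saved under pics/ and viewed, about 12 in all and at most 16, crops included, and the job is handed in when it is done.

```bash
ls; mkdir -p pics; cat > h.py <<'E'
import numpy as np, cv2
from scipy.spatial.transform import Rotation as R
from rig import manip,set_gripper,kin,eyes,status
def grab(n):
    p=np.array(status.get_tcp_pos()); r=np.array(status.get_eef_rot())
    f=eyes.grab_frame(n)
    if 'mount' in f:
        T=np.eye(4); T[:3,:3]=R.from_rotvec(r).as_matrix(); T[:3,3]=p
        f['cam_to_world']=T@np.array(f['mount'])
    return f
def save(f,n): cv2.imwrite('pics/'+n+'.png',cv2.cvtColor(f['color'],cv2.COLOR_RGB2BGR))
def ray(f,uv):
    uv=np.array(uv,float).reshape(-1,1,2)
    q=cv2.undistortPoints(uv,np.array(f['intrinsics'],float),np.array(f['D'],float)).reshape(-1,2)
    d=np.c_[q[:,0],-q[:,1],-np.ones(len(q))]
    T=np.array(f['cam_to_world']); return T[:3,3],d@T[:3,:3].T
def onplane(f,uv,z):
    o,d=ray(f,uv); return o+d*((z-o[2])/d[:,2])[:,None]
def proj(f,P):
    T=np.linalg.inv(np.array(f['cam_to_world'])); q=np.atleast_2d(P)@T[:3,:3].T+T[:3,3]
    q=q*[1,-1,-1]
    return cv2.projectPoints(q.reshape(-1,1,3),np.zeros(3),np.zeros(3),np.array(f['intrinsics'],float),np.array(f['D'],float))[0].reshape(-1,2)
E
python3 - <<'E'
from h import *
for n in('scene','side','wrist'):
    f=grab(n);save(f,n+'0');print(n,np.round(f['cam_to_world'],3).tolist(),np.round(f['intrinsics'],1).tolist(), f['D'])
print(status.get_tcp_pos(),R.from_rotvec(status.get_eef_rot()).as_matrix().round(3).tolist(),status.get_t(),status.get_eef_rot())
a=cv2.imread('pics/scene0.png');cv2.imwrite('pics/scene0b.png',cv2.resize(a,(800,600),interpolation=cv2.INTER_CUBIC))
a=cv2.imread('pics/side0.png');cv2.imwrite('pics/side0b.png',cv2.resize(a,(800,600),interpolation=cv2.INTER_CUBIC))
E
```

```text
pics
scene [[0.517, -0.726, 0.454, 1.106], [0.856, 0.446, -0.261, -0.347], [-0.013, 0.523, 0.852, 1.311], [0.0, 0.0, 0.0, 1.0]] [[444.7, 0.0, 259.3], [0.0, 444.7, 196.8], [0.0, 0.0, 1.0]] [0.00114563 0.         0.         0.         0.        ]
side [[0.946, 0.185, -0.264, 0.203], [-0.322, 0.484, -0.814, -0.84], [-0.023, 0.855, 0.517, 0.704], [0.0, 0.0, 0.0, 1.0]] [[369.6, 0.0, 243.7], [0.0, 369.6, 191.5], [0.0, 0.0, 1.0]] [-0.12073886  0.          0.          0.          0.        ]
wrist [[0.442, -0.863, -0.246, 0.212], [0.897, 0.424, 0.123, 0.591], [-0.002, -0.275, 0.962, 0.373], [0.0, 0.0, 0.0, 1.0]] [[268.5, 0.0, 252.1], [0.0, 268.5, 193.5], [0.0, 0.0, 1.0]] [0.00998771 0.         0.         0.         0.        ]
[0.27534415 0.56050548 0.25555035] [[0.897, -0.001, 0.441], [-0.441, -0.001, 0.897], [-0.0, -1.0, -0.002]] 0.15 [-1.54250584  0.35882892 -0.35776069]
```

View pics/scene0b.png

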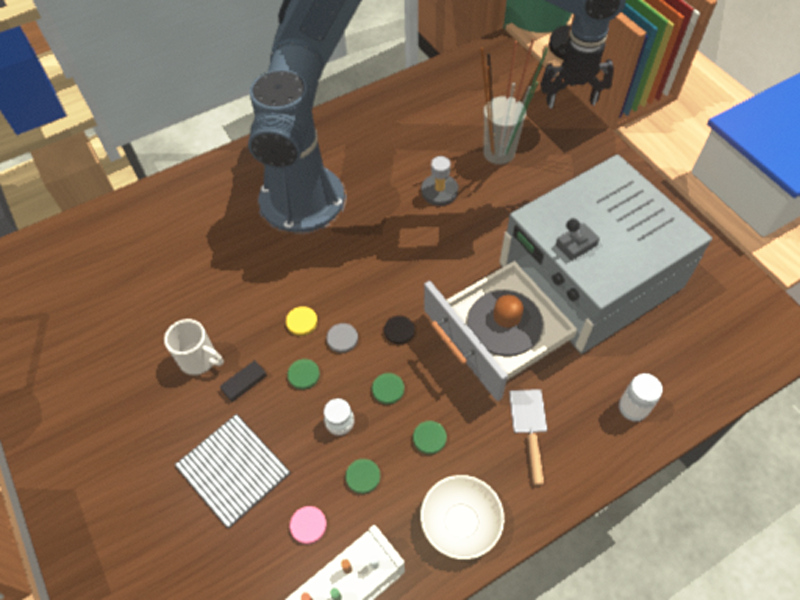

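View pics/side0b.png

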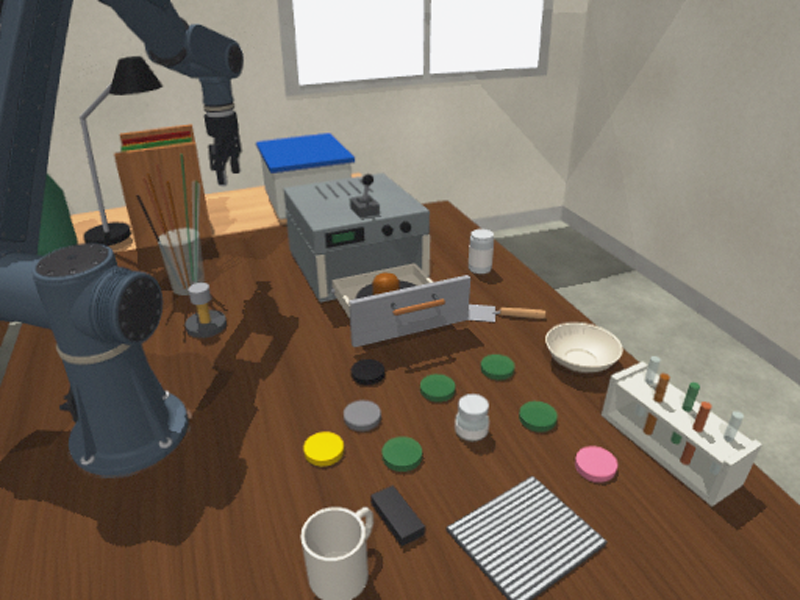

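The finished paperweight is the amber cylinder at scene (508,310) in the drawer. There are four green blanks at (303,374), (388,388), (430,437) and (363,476). Things that could be mistaken for blanks are yellow (301,321), grey (342,338), black (399,330) and pink (308,524). The frit jar is at (338,417), the ribbed tray at (232,470), and the green pen or book at the top is not a disc. I'll measure these next.

```bash
cat >> h.py <<'E'
def greens(f,zs=0.014,amin=60):
    hsv=cv2.cvtColor(f['color'],cv2.COLOR_RGB2HSV)
    m=cv2.inRange(hsv,(50,100,40),(80,255,200)); m=cv2.morphologyEx(m,cv2.MORPH_OPEN,np.ones((3,3)))
    out=[]
    for c in cv2.findContours(m,cv2.RETR_EXTERNAL,cv2.CHAIN_APPROX_NONE)[0]:
        if cv2.contourArea(c)<amin: continue
        M=cv2.moments(c); uv=(M['m10']/M['m00'],M['m01']/M['m00'])
        P=onplane(f,c.reshape(-1,2),zs)[:,:2]
        out.append((uv,onplane(f,[uv],0.5*zs if zs<.02 else zs)[0],np.ptp(P,0)))
    return out
E
python3 - <<'E'
from h import *
F={n:grab(n) for n in('scene','side')}
for n,f in F.items():
    print(n)
    for uv,p,s in greens(f): print(np.round(uv,1),p.round(4),s.round(3))
    hsv=cv2.cvtColor(f['color'],cv2.COLOR_RGB2HSV)
    m=cv2.inRange(hsv,(3,150,60),(16,255,255))
    for c in cv2.findContours(m,cv2.RETR_EXTERNAL,cv2.CHAIN_APPROX_NONE)[0]:
        if cv2.contourArea(c)>60:
            r=cv2.boundingRect(c); print('orange',r,cv2.contourArea(c))
f=F['scene']; s=.64
g=lambda l,z:onplane(f,np.array(l)*s,z).round(3).tolist()
print('kiln top',g([(511,210),(580,316),(617,158),(710,240)],.19))
print('panel top',g([(426,286),(504,384),(433,284),(508,372)],.126))
print('handle',g([(433,323),(466,361)],.103))
print('plate ctr',g([(505,322)],.043)); print('lever',g([(573,225)],.273))
print('tray',g([(235,417),(288,470),(230,525),(177,466)],.008))
print('jar',g([(338,408)],.062)); print('mug',g([(187,335)],.095)); print('marver',g([(244,378)],.02))
f=F['side'];
print('tray',g([(535,480),(604,541),(520,598),(449,530)],.008)); print('lever',g([(367,180)],.273),'handle',g([(394,311),(443,301)],.103))
for n,b,sz in(('scene',(400,180,720,420),(800,600)),):
    a=cv2.cvtColor(F[n]['color'],cv2.COLOR_RGB2BGR)[125:265,255:465]
    cv2.imwrite('pics/drawer.png',cv2.resize(a,(800,533),interpolation=cv2.INTER_CUBIC))
E
```

```text
scene
[415.1  10. ] [-0.0773  1.1864  0.007 ] [0.2   0.097]
orange (317, 189, 18, 15) 181.5
orange (307, 30, 7, 35) 82.5
orange (413, 0, 29, 67) 475.5
side
[257.  289.8] [ 0.4352 -0.2126  0.007 ] [0.063 0.066]
[344.3 265.4] [ 0.6912 -0.2127  0.007 ] [0.063 0.066]
[279.9 247.1] [ 0.5572 -0.0772  0.007 ] [0.063 0.071]
[318.1 233.8] [ 0.6915 -0.0609  0.007 ] [0.062 0.068]
[ 29.5 148.6] [-0.3005  1.0262  0.007 ] [0.078 0.359]
orange (353, 362, 34, 22) 196.0
orange (398, 337, 19, 19) 70.0
orange (376, 334, 44, 50) 420.5
orange (474, 328, 38, 56) 326.5
orange (127, 325, 20, 21) 71.5
orange (0, 318, 89, 66) 3281.5
orange (183, 311, 23, 25) 100.5
orange (238, 309, 64, 75) 1283.5
orange (349, 305, 37, 34) 217.0
orange (339, 287, 28, 22) 149.0
orange (282, 285, 47, 40) 421.0
orange (325, 281, 20, 29) 70.5
orange (216, 274, 51, 52) 644.5
orange (80, 262, 116, 122) 3584.5
orange (349, 259, 128, 125) 2473.0
orange (444, 258, 11, 18) 69.5
orange (313, 249, 32, 41) 160.5
orange (239, 239, 36, 40) 347.0
orange (160, 236, 28, 37) 198.0
orange (285, 231, 31, 24) 130.0
orange (298, 203, 69, 65) 758.0
o
[... 305 characters left out ...]
1) 129.0
kiln top [[0.421, 0.306, 0.19], [0.696, 0.266, 0.19], [0.423, 0.586, 0.19], [0.692, 0.598, 0.19]]
panel top [[0.453, 0.079, 0.126], [0.715, 0.087, 0.126], [0.456, 0.094, 0.126], [0.699, 0.108, 0.126]]
handle [[0.523, 0.052, 0.103], [0.629, 0.061, 0.103]]
plate ctr [[0.571, 0.203, 0.043]]
lever [[0.562, 0.335, 0.273]]
tray [[0.454, -0.373, 0.008], [0.608, -0.33, 0.008], [0.646, -0.468, 0.008], [0.489, -0.511, 0.008]]
jar [[0.568, -0.193, 0.062]]
mug [[0.283, -0.382, 0.095]]
marver [[0.39, -0.322, 0.02]]
tray [[0.608, -0.341, 0.008], [0.64, -0.475, 0.008], [0.487, -0.507, 0.008], [0.446, -0.377, 0.008]]
lever [[0.559, 0.333, 0.273]] handle [[0.52, 0.055, 0.103], [0.624, 0.055, 0.103]]
```

View pics/drawer.png

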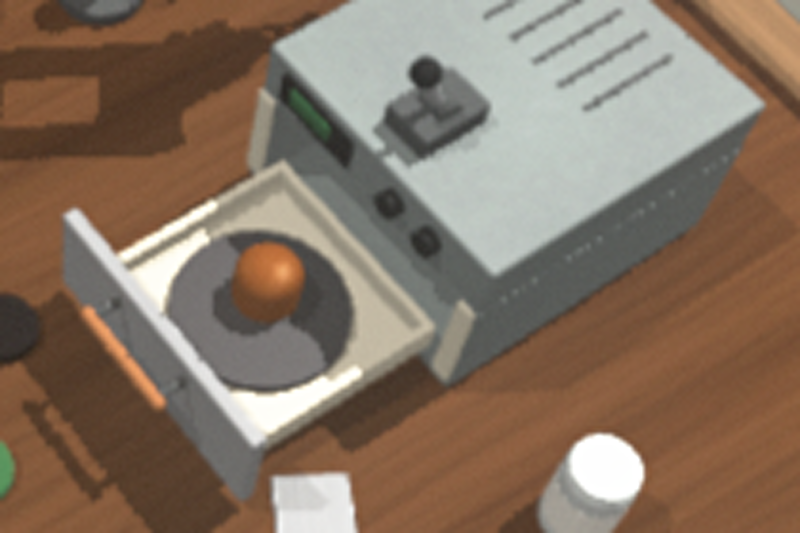

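The crop shows the amber weight slightly off the plate's middle, at crop (268,282). The kiln's front-top edge runs from (275,48) to (497,272), with the lever ball at (425,72). I'll go above the drawer and measure from close by.

```bash
cat >> h.py <<'E'
def down(yaw):
    c,s=np.cos(yaw),np.sin(yaw)
    return R.from_matrix(np.array([[c,0,-s],[s,0,c],[0,-1,0]])).as_rotvec()
def ikok(p,yaw):
    q=kin.ik(list(p),list(down(yaw))); return None if q is None else np.round(q,2).tolist()
E
python3 - <<'E'
from h import *
f=grab('scene')
c=np.array([(275,48),(497,272),(763,104)])*.2625+[255,125]
print('top FL FR BR',onplane(f,c,.19).round(4).tolist())
hsv=cv2.cvtColor(f['color'],cv2.COLOR_RGB2HSV)
for u,v in((194,239),(248,249),(275,280),(232,305),(325,198),(325,215)): print(hsv[v,u])
for y in(-90,90,0,180): print(y,ikok((.57,.2,.34),np.radians(y)),ikok((.53,-.42,.1),np.radians(y)))
manip.reach([.57,.16,.36],down(np.pi/2))
f=grab('wrist'); save(f,'w1'); print(status.get_t(), f['cam_to_world'].round(3).tolist())
E
```

```text
top FL FR BR [[0.4317, 0.2984, 0.19], [0.7022, 0.3146, 0.19], [0.69, 0.6042, 0.19]]
[ 61  96 148]
[ 62  96 148]
[ 61  94 147]
[ 61  93 146]
[ 12 169 181]
[ 10  12 123]
-90 [0.15, 0.42, 1.38, 0.0, 1.34, 0.15] [-0.84, 0.78, 1.41, 0.0, 0.95, -0.84]
90 None [-0.84, 0.78, 1.41, -0.0, 0.95, 2.31]
0 [0.15, 0.42, 1.38, 0.0, 1.34, -1.42] [-0.84, 0.78, 1.41, 0.0, 0.95, -2.41]
180 [0.15, 0.42, 1.38, -0.0, 1.34, 1.72] [-0.84, 0.78, 1.41, -0.0, 0.95, 0.74]Traceback (most recent call last):
  File "<stdin>", line 8, in <module>
rig.Unreachable: the arm cannot take that pose within its joint ranges
```

```bash
sed -i 's/(50,100,40),(80,255,200)/(54,80,50),(72,255,255)/' h.py
python3 - <<'E'
from h import *
manip.reach([.52,.18,.36],down(np.pi))
f=grab('wrist'); save(f,'w1'); print(status.get_t(), f['cam_to_world'].round(3).tolist())
for uv,p,s in greens(grab('scene')): print(np.round(uv,1),p.round(4),s.round(3))
E
```

```text
2.05 [[0.001, 0.961, 0.276, 0.588], [-1.0, 0.001, -0.001, 0.181], [-0.001, -0.276, 0.961, 0.477], [0.0, 0.0, 0.0, 1.0]]
[231.9 304.4] [ 0.6922 -0.2129  0.007 ] [0.062 0.062]
[274.6 279.6] [ 0.6926 -0.0617  0.007 ] [0.061 0.063]
[247.9 248. ] [ 0.5574 -0.0783  0.007 ] [0.065 0.063]
[193.9 238.8] [ 0.4369 -0.2118  0.007 ] [0.064 0.063]
[346.2   8.8] [-0.2529  0.9242  0.007 ] [0.157 0.155]
```

View pics/w1.png

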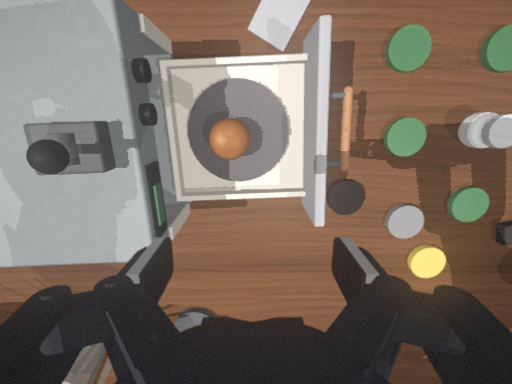

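The close view shows the plate centred near (238,130), the weight at (230,138), and the handle bar from (348,88) to (344,168). The lever ball is at (48,156), leaning to the front.

```bash
cat >> h.py <<'E'
def blob(f,lo,hi,roi,k=3):
    """largest contour in roi (u0,v0,u1,v1)"""
    hsv=cv2.cvtColor(f['color'],cv2.COLOR_RGB2HSV); m=cv2.inRange(hsv,lo,hi)
    w=np.zeros_like(m); u0,v0,u1,v1=roi; w[v0:v1,u0:u1]=m[v0:v1,u0:u1]
    w=cv2.morphologyEx(w,cv2.MORPH_OPEN,np.ones((k,k)))
    cs=cv2.findContours(w,cv2.RETR_EXTERNAL,cv2.CHAIN_APPROX_NONE)[0]
    return max(cs,key=cv2.contourArea).reshape(-1,2)
def mid(c): (x,y),r=cv2.minEnclosingCircle(c.astype(np.float32)); return np.array([x,y]),r
E
python3 - <<'E'
from h import *
f=grab('wrist'); g=grab('scene')
A=((3,110,50),(18,255,255))
c=blob(f,*A,(180,90,300,190)); P=onplane(f,c,.043); u,r=mid(c)
print('weight wrist',u,r,onplane(f,[u],.07).round(4)); 
c=blob(g,*A,(300,175,350,235)); u2,r2=mid(c); print('weight scene',u2,r2,cv2.boundingRect(c),onplane(g,[u2],.07).round(4))
h=blob(f,(3,70,50),(18,255,255),(335,80,360,180),1); 
q=cv2.minAreaRect(h.astype(np.float32)); print('handle',q, onplane(f,[q[0]],.103).round(4)); b=cv2.boxPoints(q); print(onplane(f,b,.103).round(4).tolist())
hs=cv2.cvtColor(f['color'],cv2.COLOR_RGB2HSV); print('px',hs[100,250],hs[160,260],hs[80,238],hs[66,238],hs[130,298])
p=blob(f,(0,0,40),(180,60,120),(184,70,294,186)); e=cv2.fitEllipse(cv2.convexHull(p)); print('plate',e,onplane(f,[e[0]],.043).round(4)); print(np.ptp(onplane(f,p,.043),0))
k=blob(f,(0,0,0),(180,255,40),(20,130,75,185)); u,r=mid(k); print('ball',u,r,onplane(f,[u],.273).round(4))
for z,pts in ((.126,[(330,16),(324,224)]),(.19,[(122,0),(137,263)])): print(z,onplane(f,pts,z).round(4).tolist())
E
```

```text
weight wrist [229.14094543 138.52348328] 20.33879852294922 [[0.5568 0.2151 0.07  ]]
weight scene [324.58694458 198.32608032] 10.317601203918457 (316, 189, 19, 20) [[0.5612 0.2122 0.07  ]]
handle ((347.0, 129.5), (99.0, 24.0), 90.0) [[0.5714 0.0525 0.103 ]]
[[0.6334, 0.0742, 0.103], [0.6334, 0.0434, 0.103], [0.5028, 0.0287, 0.103], [0.5028, 0.0628, 0.103]]
px [170   5 150] [173   7 143] [160   5 148] [ 17  19 238] [ 18  19 244]
plate ((215.41700744628906, 129.51560974121094), (52.601585388183594, 94.25199890136719), 177.94093322753906) [[0.5685 0.2387 0.043 ]]
[1.50092340e-01 6.41021964e-02 1.11022302e-16]Traceback (most recent call last):
  File "<stdin>", line 11, in <module>
  File "h.py", line 44, in blob
    return max(cs,key=cv2.contourArea).reshape(-1,2)
           ~~~^^^^^^^^^^^^^^^^^^^^^^^^
ValueError: max() iterable argument is empty
```

```bash
python3 - <<'E'
from h import *
f=grab('wrist')
hs=cv2.cvtColor(f['color'],cv2.COLOR_RGB2HSV); print('px',hs[156,48],hs[156,55],hs[140,100],hs[200,60],hs[100,346],hs[160,345],hs[100,340])
p=blob(f,(0,0,40),(180,255,200),(176,70,298,192)); e=cv2.fitEllipse(cv2.convexHull(p)); print('plate',e,onplane(f,[e[0]],.043).round(4)); P=onplane(f,p,.043); print(np.ptp(P,0),(P.max(0)+P.min(0))/2)
k=blob(f,(0,0,0),(180,255,60),(20,130,75,185)); u,r=mid(k); print('ball',u,r,onplane(f,[u],.273).round(4))
for z,pts in ((.103,[(348,88),(344,168)]),(.126,[(330,16),(324,224)]),(.19,[(122,0),(137,263)])): print(z,onplane(f,pts,z).round(4).tolist())
w=(p-[176,70]); a=cv2.cvtColor(f['color'],cv2.COLOR_RGB2BGR); cv2.drawContours(a,[p.reshape(-1,1,2)],-1,(0,0,255),1)
cv2.imwrite('pics/w1c.png',cv2.resize(a[0:270,0:360],(800,600)))
E
```

```text
px [98 15 68] [ 0  0 58] [90  7 71] [ 98   6 169] [ 13 104 219] [ 13 107 165] [ 11  87 109]
plate ((201.81761169433594, 131.63876342773438), (124.62504577636719, 177.808837890625), 88.1382827758789) [[0.5654 0.2602 0.043 ]]
[1.86084580e-01 1.87322430e-01 1.11022302e-16] [0.56128672 0.21470819 0.043     ]
ball [ 61.5 154.5] 7.905794143676758 [[0.5605 0.3247 0.273 ]]
0.103 [[0.6239, 0.0564, 0.103], [0.5187, 0.0514, 0.103]]
0.126 [[0.698, 0.0924, 0.126], [0.4434, 0.0798, 0.126]]
0.19 [[0.6904, 0.3001, 0.19], [0.4194, 0.3186, 0.19]]
```

View pics/w1c.png

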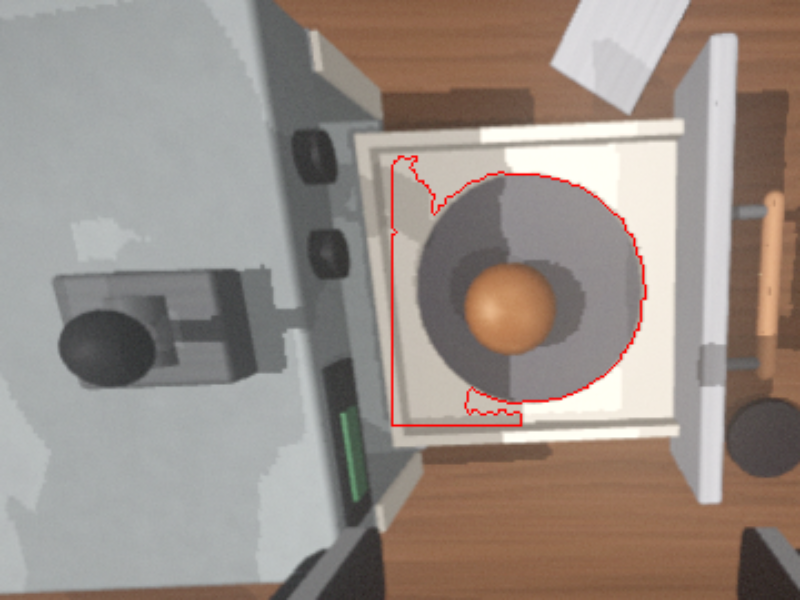

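The red contour follows the plate's right edge. The plate spans crop 417 to 645 by 173 to 402, so its centre is at pixel (239,129.4). The ball centre is at (48,156.6).

```bash
python3 - <<'E'
from h import *
f=grab('wrist')
P=onplane(f,np.array([(417,285),(645,290),(515,173),(530,402),(531,287.5)])*.45,.043)
print(P.round(4).tolist(), np.hypot(*(P[0]-P[1])[:2]),np.hypot(*(P[2]-P[3])[:2]))
print('ball',onplane(f,[(48.2,156.6)],.273).round(4))
for z in(.04,.063,.12): print(ikok((.557,.2145,z),np.radians(182.8)))
# tray from scene, refined masks
g=grab('scene'); s=grab('side')
for n,i,roi in(('scene',g,(100,255,195,345)),('side',s,(280,300,392,383))):
    c=blob(i,(0,0,120),(180,60,255),roi,1)
    hs=cv2.cvtColor(i['color'],cv2.COLOR_RGB2HSV); m=cv2.inRange(hs,(0,0,100),(180,70,255)); w=np.zeros_like(m); u0,v0,u1,v1=roi; w[v0:v1,u0:u1]=m[v0:v1,u0:u1]
    w=cv2.morphologyEx(w,cv2.MORPH_CLOSE,np.ones((5,5))); c=max(cv2.findContours(w,cv2.RETR_EXTERNAL,cv2.CHAIN_APPROX_NONE)[0],key=cv2.contourArea)
    Q=onplane(i,c.reshape(-1,2),.008)[:,:2].astype(np.float32); print(n,cv2.minAreaRect(Q*1000))
E
```

```text
[[0.5706, 0.282, 0.043], [0.5673, 0.1207, 0.043], [0.6438, 0.2112, 0.043], [0.4858, 0.2033, 0.043], [0.569, 0.2015, 0.043]] 0.16130698647926392 0.15820259985353766
ball [[0.5589 0.3349 0.273 ]]
[0.18, 0.8, 1.64, -0.0, 0.7, 1.7]
[0.18, 0.76, 1.64, -0.0, 0.74, 1.7]
[0.18, 0.67, 1.62, -0.0, 0.86, 1.7]
scene ((547.6578369140625, -421.46380615234375), (173.8883819580078, 152.4781494140625), 13.442743301391602)
side ((543.3706665039062, -423.27703857421875), (171.12547302246094, 151.1335906982422), 13.611132621765137)
```

```bash
cat >> h.py <<'E'
def st(*a): print(*a,'t',round(status.get_t(),1),'w',round(float(status.get_gripper_width()),3),'F',np.round(status.get_wrist_force(),1),'tcp',np.round(status.get_tcp_pos(),4))
YK=np.radians(182.8)
E
python3 - <<'E'
from h import *
y=down(YK); w=(.557,.2145)
manip.reach([*w,.2],y); manip.movel([*w,.073],vel=.1); st('down')
set_gripper(0.0,80); st('grip')
manip.movel([*w,.25],vel=.15); st('up')
save(grab('side'),'s2'); save(grab('wrist'),'w2')
a=cv2.imread('pics/side0.png')
a=np.hstack([cv2.imread('pics/s2.png'),cv2.imread('pics/w2.png')]);cv2.imwrite('pics/c2.png',cv2.resize(a,(800,300)))
E
```

```text
down t 4.5 w 0.999 F [-0.3  0.  -0.4] tcp [0.5575 0.2146 0.0737]
grip t 4.9 w 0.676 F [-0.3  0.4  5.1] tcp [0.5576 0.2146 0.0741]
up t 6.2 w 0.681 F [ 0.4  0.1 -3.6] tcp [0.5562 0.2143 0.2489]
```

View pics/c2.png

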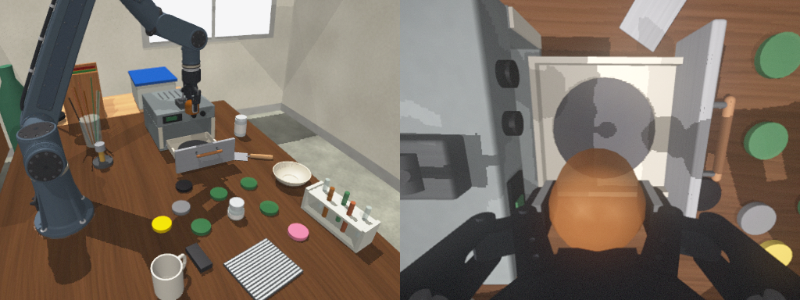

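The weight is held upright between the pads and the plate is empty. I'll carry it to the tray.

```bash
python3 - <<'E'
from h import *
f=grab('wrist'); p=blob(f,(0,0,60),(180,255,175),(185,75,330,230)); 
y=down(YK); t=(.5455,-.4225)
manip.reach([*t,.16],y); st('above')
manip.movel([*t,.055],vel=.1)
for z in(.046,.043,.041,.0395,.038,.0365):
    manip.movel([*t,z],vel=.03)
    F=status.get_wrist_force()[2]
    if F>1.5: break
st('touch')
set_gripper(.8); set_gripper(1.0); manip.movel([*t,.17],vel=.15); st('rel')
manip.reach([.5455-.068,-.4225,.3],y)
f=grab('wrist'); save(f,'w3'); save(grab('side'),'s3')
a=np.hstack([cv2.imread('pics/s3.png'),cv2.imread('pics/w3.png')]);cv2.imwrite('pics/c3.png',cv2.resize(a,(800,300)))
E
```

```text
above t 8.7 w 0.675 F [-0.3 -0.  -3.1] tcp [ 0.5463 -0.4212  0.1602]
touch t 11.3 w 0.681 F [-2.3  0.4  5.6] tcp [ 0.5456 -0.4226  0.0392]
rel t 12.9 w 0.996 F [ 0.8 -0.1 -0.5] tcp [ 0.545  -0.4219  0.169 ]
```

View pics/c3.png

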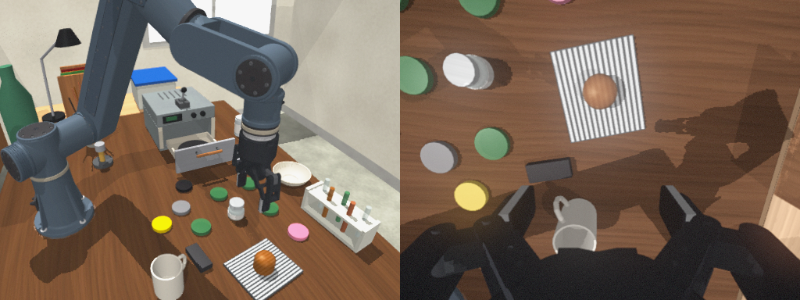

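The weight stands upright in the middle of the tray. The weight mask and each blank are refined next.

```bash
cat >> h.py <<'E'
def wblanks(f):
    """blank tops seen steeply: enclosing ellipse of mask, corrected by using mid height"""
    return [(uv,p,s) for uv,p,s in greens(f,amin=200) if .05<s.max()<.085]
E
python3 - <<'E'
from h import *
y=down(YK)
f=grab('wrist'); c=blob(f,(3,90,50),(18,255,255),(190,85,330,150)); 
c=blob(f,(3,110,50),(18,255,255),(225,85,285,150)); u,r=mid(c); print('weight',u,r,onplane(f,[u],.035).round(4))
c=None
manip.reach([.48,-.14,.36],y)
f=grab('wrist'); save(f,'w4')
for uv,p,s in greens(f,amin=200): print('w',np.round(uv),p.round(4),s.round(3))
for n in('scene','side'):
    g=grab(n)
    for uv,p,s in greens(g): print(n,np.round(uv),p.round(4))
s=f
for n,lo,hi in(('yellow',(24,150,120),(34,255,255)),('pink',(150,60,120),(175,255,255))):
    try: c=blob(s,lo,hi,(0,0,512,384)); u,r=mid(c); print(n,u,onplane(s,[u],.007).round(3))
    except ValueError: print(n,'no')
g=grab('scene')
for n,uv in(('yellow',(301,321)),('grey',(342,338)),('black',(399,330)),('pink',(308,524)),('bowl',(462,517)),('scoop',(527,410)),('jarbase',(340,425))): print(n,onplane(g,[np.array(uv)*.64],.01).round(3))
E
```

```text
weight [250.5 124. ] 14.840922355651855 [[ 0.5353 -0.4151  0.035 ]]
scene [232. 304.] [ 0.6921 -0.2131  0.007 ]
scene [275. 280.] [ 0.6927 -0.0618  0.007 ]
scene [248. 248.] [ 0.5584 -0.0787  0.007 ]
scene [194. 239.] [ 0.4377 -0.2121  0.007 ]
scene [337.   5.] [-0.2944  0.9042  0.007 ]
side [257. 290.] [ 0.4347 -0.214   0.007 ]
side [344. 266.] [ 0.6889 -0.2141  0.007 ]
side [280. 248.] [ 0.5555 -0.0798  0.007 ]
side [318. 234.] [ 0.6895 -0.0626  0.007 ]
yellow no
pink [405.   5.] [[ 0.721 -0.36   0.007]]
yellow [[ 0.323 -0.159  0.01 ]]
grey [[ 0.407 -0.103  0.01 ]]
black [[0.454 0.011 0.01 ]]
pink [[ 0.721 -0.344  0.01 ]]
bowl [[ 0.858 -0.094  0.01 ]]
scoop [[0.748 0.136 0.01 ]]
jarbase [[ 0.58  -0.201  0.01 ]]
```

View pics/w4.png

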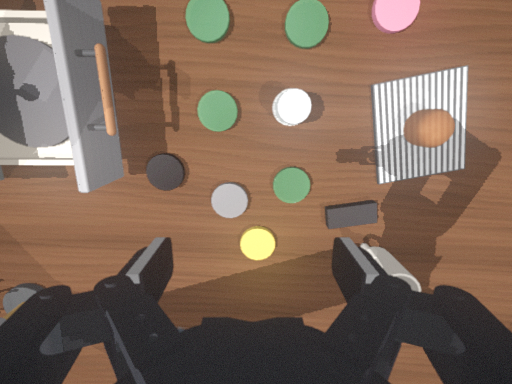

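The wrist view shows greens at (208,18), (307,23), (217,111) and (292,185), with the jar at (292,107). Black, grey and yellow run along the left-bottom. The tray carries the weight. My green mask missed the wrist tint, so I'll fix that and pick the first blank.

```bash
sed -i 's/(54,80,50),(72,255,255)/(48,60,40),(80,255,255)/' h.py; python3 - <<'E'
from h import *
f=grab('wrist'); hs=cv2.cvtColor(f['color'],cv2.COLOR_RGB2HSV); print([hs[v,u].tolist() for u,v in((208,18),(217,111),(292,185))])
for uv,p,s in greens(f,amin=200): print('w',np.round(uv),p.round(4),s.round(3))
for y in(-135,180,-90): print(y,[ikok((*p,.03),np.radians(y)) for p in((.437,-.213),(.557,-.0785),(.691,-.213),(.691,-.062))])
# empty plate
manip.reach([.52,.18,.30],down(YK))
f=grab('wrist'); save(f,'w5')
a=cv2.imread('pics/w5.png'); cv2.imwrite('pics/w5c.png',cv2.resize(a[:260,120:380],(600,600)))
E
```

```text
[[65, 73, 179], [63, 68, 179], [62, 67, 175]]
w [291. 184.] [ 0.4348 -0.2141  0.007 ] [0.064 0.063]
w [217. 110.] [ 0.5561 -0.079   0.007 ] [0.063 0.063]
w [306.  23.] [ 0.6904 -0.2143  0.007 ] [0.063 0.065]
w [207.  19.] [ 0.6882 -0.0626  0.007 ] [0.055 0.063]
-135 [[-0.68, 0.75, 1.93, 0.0, 0.46, 0.1], [-0.34, 0.79, 1.73, 0.0, 0.62, 0.45], [-0.45, 0.93, 1.29, 0.0, 0.93, 0.33], [-0.25, 0.9, 1.38, 0.0, 0.87, 0.54]]
180 [[-0.68, 0.75, 1.93, -0.0, 0.46, 0.89], [-0.34, 0.79, 1.73, -0.0, 0.62, 1.23], [-0.45, 0.93, 1.29, -0.0, 0.93, 1.12], [-0.25, 0.9, 1.38, -0.0, 0.87, 1.32]]
-90 [[-0.68, 0.75, 1.93, 0.0, 0.46, -0.68], [-0.34, 0.79, 1.73, 0.0, 0.62, -0.34], [-0.45, 0.93, 1.29, 0.0, 0.93, -0.45], [-0.25, 0.9, 1.38, 0.0, 0.87, -0.25]]
```

View pics/w5c.png

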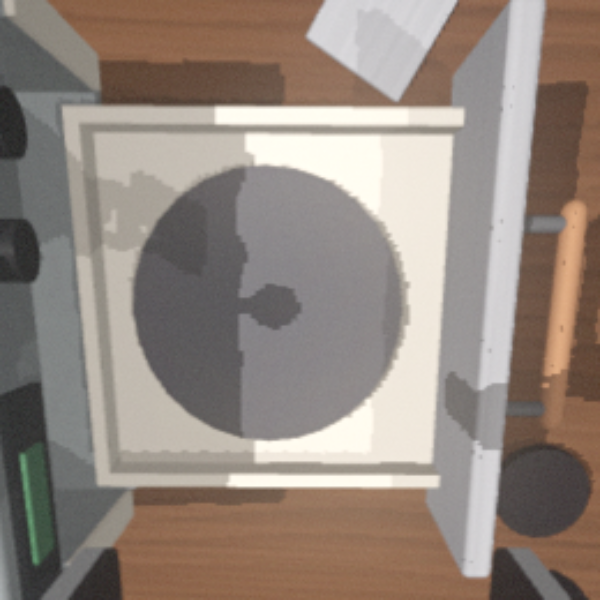

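The empty plate spans crop 133 to 408 by 165 to 440. I'll convert that to a position and pick the first blank.

```bash
cat >> h.py <<'E'
B=[(.5565,-.079),(.690,-.0625),(.6905,-.2138),(.4355,-.2135)]
YB=[np.pi,np.pi,np.pi,np.radians(-135)]
def pick(i,z=.029):
    b=B[i]; y=down(YB[i])
    set_gripper(.93); manip.reach([*b,.14],y); manip.movel([*b,z],vel=.1); st('pre')
    set_gripper(0.,70); st('grip')
    manip.movel([*b,.2],vel=.15); st('up')
E
python3 - <<'E'
from h import *
f=grab('wrist'); E=np.array([(133,300),(408,300),(270,165),(268,440)])*(260/600)+[120,0]
P=onplane(f,E,.043); print(P.round(4).tolist(),P.mean(0))
pick(0)
f=grab('wrist'); save(f,'w6'); save(grab('side'),'s6')
a=np.hstack([cv2.imread('pics/s6.png'),cv2.imread('pics/w6.png')]);cv2.imwrite('pics/c6.png',cv2.resize(a,(800,300)))
E
```

```text
[[0.5672, 0.2822, 0.043], [0.5747, 0.1206, 0.043], [0.6439, 0.204, 0.043], [0.4855, 0.2003, 0.043]] [0.56782431 0.20179357 0.043     ]
pre t 19.1 w 0.933 F [-0.3 -0.6 -0.5] tcp [ 0.557  -0.0792  0.0296]
grip t 19.4 w 0.721 F [-2.1  0.1  9.7] tcp [ 0.557  -0.0792  0.0309]
up t 20.7 w 0.716 F [-0.5 -0.5 -2. ] tcp [ 0.5558 -0.0788  0.1991]
```

View pics/c6.png

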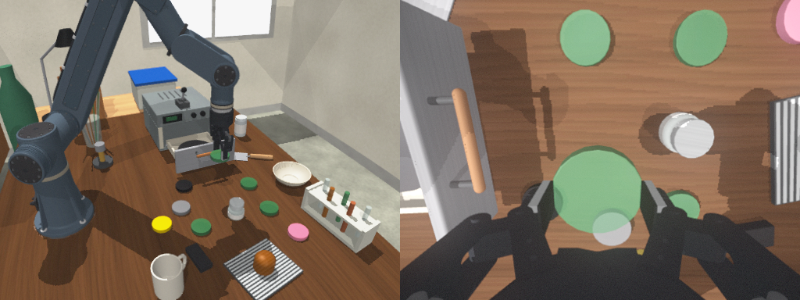

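```bash
cat >> h.py <<'E'
def held_off(f,zc):
    """offset of held disc along tool x from its camera-side edge; zc=TCP height above disc bottom"""
    p=np.array(status.get_tcp_pos()); X=R.from_rotvec(status.get_eef_rot()).as_matrix()[:,0]
    hs=cv2.cvtColor(f['color'],cv2.COLOR_RGB2HSV); m=cv2.inRange(hs,(48,40,40),(80,255,255))
    cols=range(248,258,2); v=[]
    for c in cols:
        r=np.where(m[150:300,c])[0]+150; v.append((c,r.min()))
    e=onplane(f,v,p[2]-zc)  # bottom edge, nearest the camera
    return np.median((e-p)@X)+.033, v
E
python3 - <<'E'
from h import *
f=grab('wrist'); print(held_off(f,.0302))
E
```

```text
(np.float64(0.0033362160031166314), [(248, np.int64(188)), (250, np.int64(188)), (252, np.int64(187)), (254, np.int64(187)), (256, np.int64(188))])
```

The offset is within a few mm and ambiguous because of the side-wall edge, so I'll use the measured centres. Next I'll place the first blank.

```bash
cat >> h.py <<'E'
PC=(.567,.202)
def place(n,dx=0,dy=0):
    y=down(YK); p=(PC[0]+dx,PC[1]+dy); z0=.0305+.043+.014*n
    if status.get_gripper_width()<.6: st('LOST'); return False
    manip.reach([*p,max(.2,z0+.06)],y); manip.movel([*p,z0+.012],vel=.1)
    manip.dwell(.2); F0=status.get_wrist_force()[2]
    for k in range(12):
        z=z0+.004-.0015*k
        manip.movel([*p,z],vel=.03)
        if status.get_wrist_force()[2]-F0>2: break
    st('touch')
    set_gripper(.85); manip.dwell(.1); set_gripper(.95); manip.movel([*p,max(.2,z+.06)],vel=.15); st('rel'); return True
E
python3 - <<'E'
from h import *
place(0)
manip.reach([.52,.18,.30],down(YK))
f=grab('wrist'); save(f,'w7')
for uv,p,s in greens(f,zs=.05,amin=200): print(np.round(uv),p.round(4),s.round(3))
pick(1); place(1)
manip.reach([.52,.18,.30],down(YK))
f=grab('wrist'); save(f,'w8')
for uv,p,s in greens(f,zs=.06,amin=200): print(np.round(uv),p.round(4),s.round(3))
a=np.hstack([cv2.imread('pics/w7.png')[:,60:460],cv2.imread('pics/w8.png')[:,60:460]]);cv2.imwrite('pics/c8.png',a)
E
```

```text
touch t 24.6 w 0.711 F [-2.5 -0.5  6. ] tcp [0.5671 0.2021 0.0741]
rel t 26.2 w 0.946 F [0.2 0.5 0.2] tcp [0.5663 0.2019 0.1992]
[490. 226.] [ 0.4509 -0.1712  0.05  ] [0.06  0.067]
[237. 133.] [0.5663 0.2029 0.05  ] [0.065 0.066]
[437.  47.] [ 0.6803 -0.0378  0.05  ] [0.059 0.063]
pre t 29.6 w 0.928 F [-0.2 -0.4 -0.4] tcp [ 0.6907 -0.0627  0.0299]
grip t 29.9 w 0.72 F [-1.6  0.1  7.7] tcp [ 0.6909 -0.0627  0.0313]
up t 31.2 w 0.713 F [-0.3 -0.9 -0.8] tcp [ 0.6892 -0.0623  0.1987]
touch t 34.8 w 0.712 F [-1.3 -0.8  6.6] tcp [0.567  0.202  0.0883]
rel t 36.4 w 0.955 F [-0.7  0.6  0.4] tcp [0.5663 0.2019 0.1992]
[490. 226.] [ 0.4546 -0.1615  0.06  ] [0.058 0.065]
[236. 133.] [0.5669 0.2031 0.06  ] [0.065 0.065]
```

View pics/c8.png

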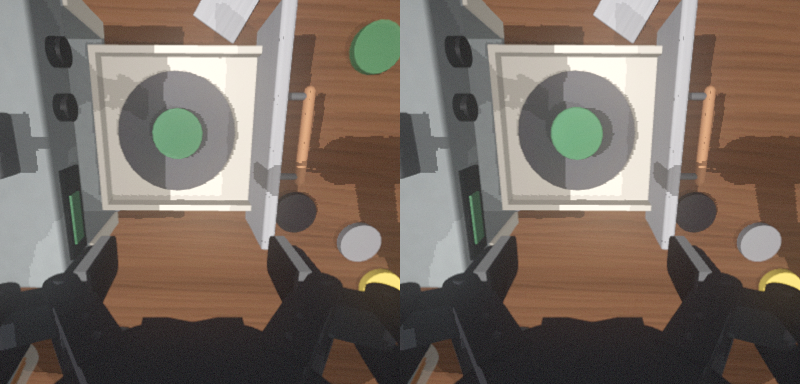

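Both blanks lie on the plate and coincide at the centre (within about 1 mm). I'll do the other two the same way.

```bash
python3 - <<'E'
from h import *
for n in(2,3):
    pick(n)
    if not place(n): break
    manip.reach([.52,.18,.30],down(YK))
    f=grab('wrist'); save(f,'w%d'%(n+7))
    for uv,p,s in greens(f,zs=.056+.014*n,amin=200): print(np.round(uv),p.round(4),s.round(3))
save(grab('side'),'s10')
a=np.hstack([cv2.imread('pics/s10.png'),cv2.imread('pics/w10.png')]);cv2.imwrite('pics/c10.png',cv2.resize(a,(800,300)))
E
```

```text
pre t 40.1 w 0.932 F [-0.1  0.5 -0.2] tcp [ 0.6912 -0.2141  0.03  ]
grip t 40.4 w 0.715 F [-1.7  0.2  5.8] tcp [ 0.6914 -0.2141  0.0314]
up t 41.7 w 0.717 F [-0.3  0.1 -0.7] tcp [ 0.6897 -0.2135  0.1985]
touch t 45.7 w 0.715 F [-2.2 -0.   7.4] tcp [0.5671 0.202  0.1024]
rel t 47.1 w 0.949 F [-0.3  0.5  0. ] tcp [0.5663 0.2019 0.1993]
[490. 226.] [ 0.4636 -0.1383  0.084 ] [0.055 0.061]
[236. 134.] [0.5668 0.2024 0.084 ] [0.065 0.065]
pre t 50.8 w 0.931 F [ 0.5 -0.4 -0.2] tcp [ 0.4358 -0.2137  0.0295]
grip t 51.1 w 0.721 F [-1.6  0.9 12.1] tcp [ 0.4358 -0.2137  0.0308]
up t 52.4 w 0.715 F [ 0.2  0.2 -1.1] tcp [ 0.435  -0.2131  0.1993]
touch t 56.2 w 0.721 F [-1.8 -0.4  5.2] tcp [0.5672 0.202  0.1159]
rel t 57.6 w 0.952 F [-0.6  0.2 -0.1] tcp [0.5664 0.2019 0.1995]
[235. 134.] [0.5676 0.2025 0.098 ] [0.064 0.064]
```

View pics/c10.png

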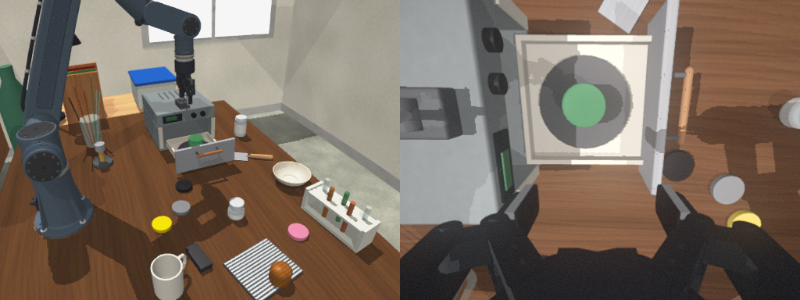

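The four-blank stack is centred, but the weight has been knocked towards the tray's right corner at side (358,348). I'll put it back in the middle before touching the drawer.

```bash
python3 - <<'E'
from h import *
s=grab('side'); print('side est',onplane(s,[(358,348)],.033).round(3))
manip.reach([.49,-.43,.3],down(YK))
f=grab('wrist'); save(f,'w11'); hs=cv2.cvtColor(f['color'],cv2.COLOR_RGB2HSV)
c=blob(f,(2,120,60),(20,255,255),(150,30,400,260)); u,r=mid(c); print(u,r,cv2.boundingRect(c),onplane(f,[u],.033).round(4))
print(onplane(f,[u],.058).round(4),onplane(f,[u],.008).round(4))
a=cv2.imread('pics/w11.png'); cv2.drawContours(a,[c.reshape(-1,1,2)],-1,(255,0,0),1); cv2.imwrite('pics/w11c.png',a)
E
```

```text
side est [[ 0.566 -0.468  0.033]]
[354.  93.] 77.42102813720703 (308, 30, 92, 135) [[ 0.5962 -0.5601  0.033 ]]
[[ 0.5938 -0.5513  0.058 ]] [[ 0.5986 -0.5688  0.008 ]]
```

View pics/w11c.png

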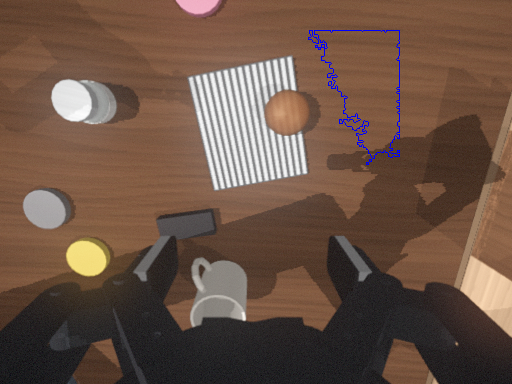

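The mask caught the wood. The weight is at (288,112) with radius about 22 px, off-centre but upright on the tray. The tray corners are (189,77), (292,57), (307,172) and (216,189).

```bash
python3 - <<'E'
from h import *
f=grab('wrist'); y=down(YK)
T=onplane(f,[(189,77),(292,57),(307,172),(216,189)],.008); print('tray',T.mean(0).round(4))
w=onplane(f,[(288,112)],.04)[0][:2]; print('weight',w.round(4))
t=(.5455,-.4225)
set_gripper(1.0); manip.reach([*w,.16],y); manip.movel([*w,.039],vel=.1); st('pre'); set_gripper(0.,80); st('grip')
manip.movel([*w,.08],vel=.1); st('up'); manip.movel([*t,.08],vel=.15); manip.movel([*t,.045],vel=.06)
manip.dwell(.2); F0=status.get_wrist_force()[2]
for z in(.042,.0405,.039,.0375,.036):
    manip.movel([*t,z],vel=.03)
    if status.get_wrist_force()[2]-F0>2: break
st('touch'); set_gripper(.8); set_gripper(1.); manip.movel([*t,.17],vel=.15); st('rel')
manip.reach([.49,-.43,.3],y); f=grab('wrist'); save(f,'w12')
a=cv2.imread('pics/w12.png'); 
for P in [(*t,.008),(*t,.058)]: cv2.circle(a,tuple(int(round(v)) for v in proj(f,[P])[0]),2,(255,0,0),-1)
cv2.imwrite('pics/w12c.png',cv2.resize(a[30:230,150:350],(500,500)))
E
```

```text
tray [ 0.5443 -0.4245  0.008 ]
weight [ 0.5676 -0.473 ]
pre t 62.8 w 0.998 F [ 0.1 -0.7 -0. ] tcp [ 0.5682 -0.4735  0.04  ]
grip t 63.2 w 0.67 F [0.1 0.  4.7] tcp [ 0.5683 -0.4736  0.0404]
up t 63.8 w 0.675 F [ 0.1  0.9 -2.7] tcp [ 0.5677 -0.4731  0.0807]
touch t 66.0 w 0.679 F [-2.3  2.   5.5] tcp [ 0.5455 -0.4225  0.0403]
rel t 67.6 w 0.998 F [0.4 0.4 0. ] tcp [ 0.5449 -0.4219  0.169 ]
```

View pics/w12c.png

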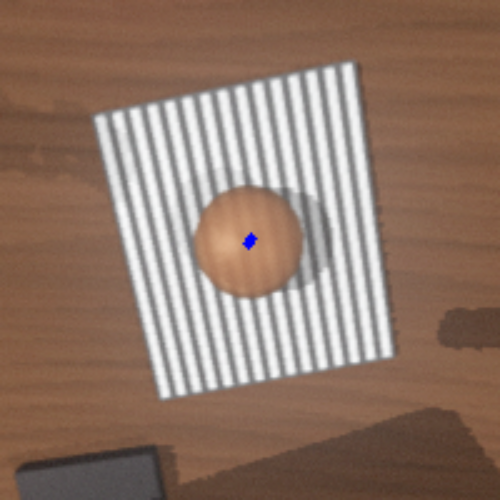

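The weight is back in the middle of the tray. Next is the drawer: fingers shut, pushing on the middle of the bar.

```bash
cat >> h.py <<'E'
U=np.array([np.cos(np.radians(92.8)),np.sin(np.radians(92.8))])
H0=np.array([.567,.2025])-.15*U
E
python3 - <<'E'
from h import *
set_gripper(0.,60); y=down(YK)
s=H0-.05*U; manip.reach([*s,.2],y); manip.movel([*s,.108],vel=.15); st('pre')
F0=np.array(status.get_wrist_force())[:2]@U
F=lambda:float(np.array(status.get_wrist_force())[:2]@U-F0)
manip.movel([*(H0-.026*U),.108],vel=.04); st('near')
print('F',F())
manip.movel([*(H0+.10*U),.108],vel=.05); print('F',F())
manip.movel([*(H0+.152*U),.108],vel=.05); print('F',F()); st('mid')
save(grab('wrist'),'w13'); save(grab('scene'),'sc13')
a=np.hstack([cv2.imread('pics/sc13.png'),cv2.imread('pics/w13.png')]);cv2.imwrite('pics/c13.png',cv2.resize(a,(800,300)))
E
```

```text
pre t 71.4 w 0.0 F [ 0.4  0.4 -0.4] tcp [0.5774 0.0022 0.1085]
near t 72.2 w -0.001 F [-0.5  1.   0.3] tcp [0.5756 0.0268 0.108 ]
F 0.6191344460743587
F -1.0758930953511971
F -0.09784675839656493
mid t 76.0 w -0.0 F [-0.4  0.3 -1.6] tcp [0.5665 0.2045 0.1079]
```

View pics/c13.png

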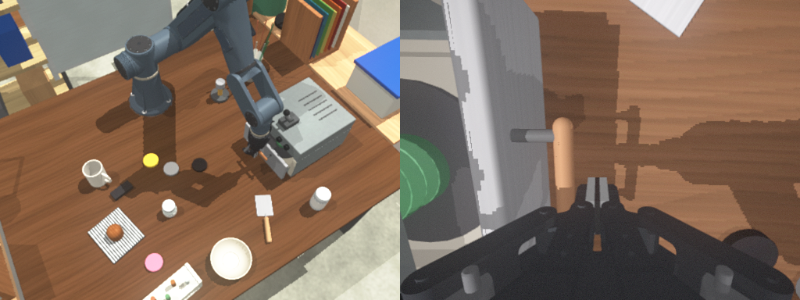

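The drawer follows and the stack is intact at the left of the wrist view. I'll push on in small steps through the detent.

```bash
python3 - <<'E'
from h import *
L=[];k0=.152
for k in np.arange(.157,.215,.003):
    manip.movel([*(H0+k*U),.108],vel=.04)
    f=float(np.array(status.get_wrist_force())[:2]@U); a=float((np.array(status.get_tcp_pos())[:2]-H0)@U); L.append((round(float(k),3),round(a,4),round(f,1)))
    if f<-14: break
print(L); st()
save(grab('wrist'),'w14'); save(grab('side'),'s14')
a=np.hstack([cv2.imread('pics/s14.png'),cv2.imread('pics/w14.png')]);cv2.imwrite('pics/c14.png',cv2.resize(a,(800,300)))
E
```

```text
[(0.157, 0.1574, -0.4), (0.16, 0.1603, -1.0), (0.163, 0.1633, 0.2), (0.166, 0.1663, -0.2), (0.169, 0.1693, 0.8), (0.172, 0.1708, -4.8), (0.175, 0.1715, -13.3), (0.178, 0.1769, -2.6), (0.181, 0.1817, -0.3), (0.184, 0.1847, 0.1), (0.187, 0.1858, -5.4), (0.19, 0.186, -13.5), (0.193, 0.1863, -22.6)]
t 79.4 w -0.008 F [  2.5 -22.5   3.5] tcp [0.5652 0.2388 0.108 ]
```

View pics/c14.png

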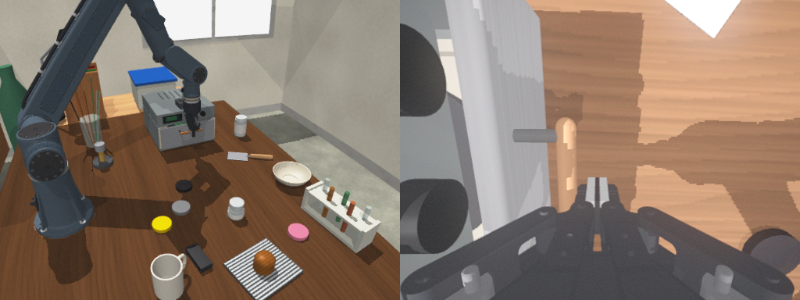

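The force peaked at the detent (13 N, about 15 mm out), then dropped, then rose hard at the end stop, so the drawer is home. Next is the lever.

```bash
python3 - <<'E'
from h import *
y=down(YK); p=np.array(status.get_tcp_pos())[:2]
b=p-.05*U; manip.movel([*b,.108],vel=.1); manip.movel([*b,.30],vel=.2)
ball=np.array([.560,.334]); s=ball-.055*U
manip.reach([*s,.33],y); manip.movel([*s,.284],vel=.1); st('pre')
F0=np.array(status.get_wrist_force())[:2]@U; L=[]
for k in np.arange(-.03,.075,.004):
    manip.movel([*(ball+k*U),.284],vel=.06)
    f=float(np.array(status.get_wrist_force())[:2]@U-F0); L.append((round(float(k),3),round(f,1)))
    if f<-8: break
print(L); st()
e=np.array(status.get_tcp_pos())[:2]
manip.movel([*(e-.05*U),.284],vel=.1); manip.movel([*(e-.05*U),.38],vel=.2)
manip.reach([.50,.2,.40],y); save(grab('wrist'),'w15'); save(grab('side'),'s15'); save(grab('scene'),'sc15'); st('end')
a=np.hstack([cv2.imread('pics/s15.png'),cv2.imread('pics/w15.png')]);cv2.imwrite('pics/c15.png',cv2.resize(a,(800,300)))
E
```

```text
pre t 82.4 w -0.002 F [0.  0.5 0.4] tcp [0.563  0.2785 0.2839]
[(-0.03, -0.3), (-0.026, -0.4), (-0.022, -1.5), (-0.018, -0.8), (-0.014, -0.5), (-0.01, -0.4), (-0.006, -0.2), (-0.002, -1.2), (0.002, -0.7), (0.006, -0.6), (0.01, 0.2), (0.014, -0.9), (0.018, 0.7), (0.022, -0.3), (0.026, -0.2), (0.03, -0.4), (0.034, -0.2), (0.038, -6.6), (0.042, -14.7)]
t 87.5 w 0.001 F [ -0.3 -14.3   2.6] tcp [0.5583 0.3705 0.284 ]
end t 89.6 w 0.001 F [-0.8 -0.3  0.7] tcp [0.5005 0.2008 0.3991]
```

The picture budget is used up, so I'll check the rest numerically: lever ball, drawer panel, and the weight on the tray.

```bash
python3 - <<'E'
from h import *
ld=lambda n:cv2.imread('pics/%s.png'%n).astype(int)
f=grab('wrist'); piv=np.array([.560,.334])+.034*U
q=proj(f,[(*(piv+.034*U),.273),(*(piv-.034*U),.273)]); print('ball on/off px',q.round(0).tolist())
g=cv2.cvtColor(f['color'],cv2.COLOR_RGB2GRAY)
for u,v in q.round().astype(int):
    if 5<u<507 and 5<v<379: print(u,v,g[v-4:v+5,u-4:u+5].mean())
g2=grab('scene'); q=proj(g2,[(*(piv+.034*U),.273),(*(piv-.034*U),.273)]); gg=cv2.cvtColor(g2['color'],cv2.COLOR_RGB2GRAY); old=cv2.cvtColor(cv2.imread('pics/scene0.png'),cv2.COLOR_BGR2GRAY)
for (u,v),n in zip(q.round().astype(int),('on','off')): print(n,u,v,'now',gg[v-2:v+3,u-2:u+3].mean(),'start',old[v-2:v+3,u-2:u+3].mean())
s=cv2.cvtColor(grab('side')['color'],cv2.COLOR_RGB2BGR).astype(int)
for n in('s14','s3'):
    d=np.abs(s-ld(n)).max(2)>40; print('side diff vs',n,'tray',d[295:384,280:400].sum(),'bench',d[225:340,190:395].sum(),'drawer',d[165:215,205:275].sum())
h=blob(g2,(5,80,60),(18,255,255),(300,150,385,240),1); u,_=mid(h); P=onplane(g2,h,.103); print('handle now',u,((P.max(0)+P.min(0))/2).round(4),np.ptp(P,0).round(3),'expect',(H0+.2*U).round(4))
# weight by saturation in scene & side at expected pixel
for n,i in(('scene',g2),('side',grab('side'))):
    (u,v),=proj(i,[(.5455,-.4225,.033)]); hs=cv2.cvtColor(i['color'],cv2.COLOR_RGB2HSV)
    c=blob(i,(3,130,60),(18,255,255),(int(u)-22,int(v)-22,int(u)+22,int(v)+22)); m,r=mid(c); print(n,'weight exp',(round(u),round(v)),'got',m,r)
E
```

```text
ball on/off px [[24.0, 119.0], [103.0, 119.0]]
24 119 92.17283950617283
103 119 98.09876543209876
on 383 133 now 73.16 start 194.16
off 366 144 now 164.76 start 55.08
side diff vs s14 tray 5 bench 1793 drawer 241
side diff vs s3 tray 156 bench 5900 drawer 2238
handle now [342.  194.5] [0.5801 0.1802 0.103 ] [0.411 0.259 0.   ] expect [0.5646 0.2524]
scene weight exp (146, 296) got [146.83735657 297.07830811] 10.307830810546875
side weight exp (339, 334) got [338. 336.] 16.278919219970703
```

```bash
python3 - <<'E'
from h import *
e=.19875 # travel est: contact offset
s=grab('side'); f=grab('wrist'); old=cv2.cvtColor(cv2.imread('pics/s14.png'),cv2.COLOR_BGR2RGB)
X=np.array([U[1],-U[0]])
TC=np.array([.5652,.2388])+.0205*U # bar axis when pressed home
for n,i,im in(('side now',s,s['color']),('side pressed',s,old),('wrist',f,f['color'])):
    for off in(-.03,-.015,0,.015):
        P=[(*(TC+off*U+a*X),.103) for a in(-.04,-.025,.03,.04)]; q=proj(i,P).round().astype(int)
        hs=cv2.cvtColor(im,cv2.COLOR_RGB2HSV); print(n,off,[hs[v,u].tolist() if 0<=u<512 and 0<=v<384 else None for u,v in q])
E
```

```text
side now -0.03 [[110, 7, 109], [128, 9, 110], [128, 10, 100], [120, 7, 107]]
side now -0.015 [[120, 2, 104], [8, 30, 95], [12, 29, 87], [13, 109, 101]]
side now 0 [[12, 150, 136], [13, 157, 140], [13, 154, 141], [13, 154, 129]]
side now 0.015 [[135, 10, 105], [100, 7, 107], [150, 2, 106], [60, 4, 63]]
side pressed -0.03 [[120, 5, 105], [110, 7, 107], [135, 11, 96], [135, 5, 94]]
side pressed -0.015 [[140, 7, 103], [5, 30, 94], [11, 24, 84], [10, 114, 96]]
side pressed 0 [[13, 156, 131], [13, 153, 137], [150, 15, 33], [13, 148, 107]]
side pressed 0.015 [[120, 3, 100], [90, 5, 107], [120, 32, 32], [120, 34, 37]]
wrist -0.03 [[11, 114, 112], [11, 107, 112], [10, 118, 115], [10, 118, 119]]
wrist -0.015 [[11, 108, 113], [12, 111, 110], [12, 118, 117], [11, 110, 118]]
wrist 0 [[13, 107, 213], [13, 106, 216], [12, 110, 179], [13, 108, 186]]
wrist 0.015 [[8, 46, 127], [7, 27, 122], [10, 61, 117], [170, 16, 95]]
```

The handle bar is still exactly where it was when pressed home, so I'll hand in.

```bash
python3 -c "
from h import *
manip.close_job(); st('closed')"
```

```text
the job is handed in; nothing more can be done
the job is handed in; nothing more can be done
```

The whole job is done in the order asked, and I handed it in after about 90 s of robot time.

- **Paperweight:** I lifted it out of the drawer and stood it in the middle of the tray. It was knocked aside on the tray while I was stacking, so I re-centred it before pushing the drawer. The last check put it within about 2 px of the tray's middle in both fixed cameras.
- **Blanks:** All four green blanks are in one stack on the plate. Each layer measured within about 1 mm of the plate's centre before the push. The yellow, grey, black and pink discs were left alone.
- **Drawer:** The push force peaked at the detent (about 13 N), dropped, then rose at the end stop. In the side and wrist views after releasing, the handle was still in its pressed-home position.
- **Lever:** I pushed it back to its stop. In the scene camera the dark ball is now at the "on" position and gone from the "off" one.

**Checks that failed or were not possible:**
- The stack could not be seen once the drawer was shut. It looked intact when the drawer was part-way in.
- Three checks gave no usable result:
  - A colour mask for the weight and one for the handle caught the wood instead, so I used other readings for both.
  - The wrist-camera brightness check of the lever was inconclusive.
- The last photo was not viewed because the picture limit was reached, so the final lever and weight checks are numeric only.

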